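# Click the tray lid shut all round

## Task

The clip-on lid of the grey tray is only resting on it: press its four raised rim sections down with the fingertips, one after the other, until each has clicked shut level with the lid's corners. Do the two long sides first and then the two short ends, so that the lid seats evenly. Do not pick up, tip or shove the tray, leave the tins, the cup and the scraper where they are, and finish with the hand clear.

Things in the scene. Friction and masses are not known exactly. Their poses are not given: they have to be found in the camera images.
- tray: loose grey tray, 220 x 160 mm, 0.9 kg, clip-on lid with a clear window (top at 54 mm, steel tin openers below). Origin: centre of underside; x lengthwise, z up. Lid: four fixed 34 mm square corner pieces, tops at 60 mm; between them on each side a separate rim section 20 mm wide (150 mm long on the long sides, 90 mm on the ends), its top 8 mm above the corners while raised
- side_a_top (a point): centre of the top face of the rim section on the long side at the tray's +y; rises and sinks with the section. Height above the shelf about 68 mm when raised, 60 mm when shut (level with the lid's four corner pieces)
- side_b_top (a point): centre of the top face of the rim section on the long side at the tray's -y; rises and sinks with the section. Height above the shelf about 68 mm when raised, 60 mm when shut (level with the lid's four corner pieces)
- end_a_top (a point): centre of the top face of the rim section on the short end at the tray's +x; rises and sinks with the section. Height above the shelf about 68 mm when raised, 60 mm when shut (level with the lid's four corner pieces)
- end_b_top (a point): centre of the top face of the rim section on the short end at the tray's -x; rises and sinks with the section. Height above the shelf about 68 mm when raised, 60 mm when shut (level with the lid's four corner pieces)
- side_a (a joint): how far the rim section on the long side at the tray's +y is pressed: 0 = raised (open), 0.008 m = down, clicked shut. Slides straight down. Resists with about 9 N at first, then less; past half way (0.004) it snaps down and stays; let go before that, it springs back up
- side_b (a joint): how far the rim section on the long side at the tray's -y is pressed: 0 = raised (open), 0.008 m = down, clicked shut. Slides straight down. Resists with about 9 N at first, then less; past half way (0.004) it snaps down and stays; let go before that, it springs back up
- end_a (a joint): how far the rim section on the short end at the tray's +x is pressed: 0 = raised (open), 0.008 m = down, clicked shut. Slides straight down. Resists with about 9 N at first, then less; past half way (0.004) it snaps down and stays; let go before that, it springs back up
- end_b (a joint): how far the rim section on the short end at the tray's -x is pressed: 0 = raised (open), 0.008 m = down, clicked shut. Slides straight down. Resists with about 9 N at first, then less; past half way (0.004) it snaps down and stays; let go before that, it springs back up
- tin_a: closed aluminium paint tin, 80 mm diameter, 95 mm high, standing beside the tray, not to be moved; origin at the centre of its underside
- tin_b: closed aluminium paint tin, 68 mm diameter, 75 mm high, standing beside the tray, not to be moved; origin at the centre of its underside
- cup: white ceramic mixing cup, 76 mm diameter, 80 mm high, standing beside the tray, not to be moved; origin at the centre of its underside
- scraper: putty scraper, 190 mm long along its x, steel blade 60 mm wide at +x, lying flat beside the tray, not to be moved; origin on the shelf 10 mm off its mid-length towards the blade

How it is judged:
On the way, in this order (a step that is already met when the one before it is completed fails the run):
1. both long sides are clicked shut (value of joint each of side_a, side_b above 0.0065 m), for 0.1 s.
2. both short ends are clicked shut too (all of step 1 and value of joint each of end_a, end_b above 0.0065 m), for 0.1 s.
At the end, for the whole second after the job is handed in: All four rim sections are down by more than 6.5 of 8 mm; the tray stands flat on the shelf (within 4 mm and 0.03 rad), at rest, within 30 mm of where it was; tins, cup and scraper are within 20 mm of where they were (all of step 2 and height (world z) of tray below 0.004 m and angle between tray's own z axis and vertical below 0.03 rad and distance of tray from where it was at the start of the episode below 0.03 m and linear speed of tray below 0.01 m/s and distance of each of tin_a, tin_b, cup, scraper from where it was at the start of the episode below 0.02 m); the robot touches nothing.
It fails at once if a short end clicks shut before both long sides are shut (value of joint any of end_a, end_b above 0.0065 m and (not (value of joint side_a above 0.0065 m) or not (value of joint side_b above 0.0065 m))).
It fails at once if the tray is lifted or tipped (height (world z) of tray above 0.012 m or angle between tray's own z axis and vertical above 0.12 rad).
It fails at once if the tray is shoved more than 30 mm (distance of tray from where it was at the start of the episode above 0.03 m).
It fails at once if a tin, the cup or the scraper is moved by more than 20 mm or tipped (distance of any of tin_a, tin_b, cup, scraper from where it was at the start of the episode above 0.02 m or angle between any of tin_a, tin_b, cup, scraper's own z axis and vertical above 0.2 rad).
It also fails if it takes over 48 s, if anything falls off the work surface, if the arm or the gripper's body presses on something with over 40 N, if the wrist force passes 120 N, or if a joint passes its speed limit or range.

## Robot

A 6-joint arm with a two-finger parallel gripper is mounted at the origin on the work surface. World frame = base frame: x ahead of the robot, y to its left, z up, the work surface at z = 0. Lengths are in m, angles in rad, forces in N, time in s.
With the tool pointing down it reaches from about 0.375 to 0.9 m from the base axis. Payload 3.1 kg.
Tool frame: the origin (TCP) lies at the very end of the fingers, on their centre line; the grasp point (between the pads) lies 19 mm behind it; x points along the fingers, y is the direction in which the jaws open and shut, and the axes are right-handed (so a half turn about x gives the same grasp; the last joint's range is limited). The gripper opens to 87 mm and grips with 3 to 60 N. Pads are 19 mm wide; open, the fingers measure 117 mm over their backs; the gripper's body (75 mm by 190 mm) begins 51 mm behind the grasp point.
Start: joints at [-1.417, 0.527, 1.433, -0, 1.181, -0.178], TCP at [0.204, -0.591, 0.223] pointing down, gripper open.
Joint ranges: [-3.08, 3.08], [-0.75, 2.2], [0.22, 2.44], [-1.43, 4.57], [0, 2.65], [-2.85, 2.85]. Speed limits (rad/s): [2.79, 2.79, 3.14, 3.14, 3.14, 3.14].

## Interface

Orientations are given as a unit quaternion [x, y, z, w].
In Python, from rig import robot gives the robot as it stands.
- The arm moves only by the tool carry_out, never from a script. Its argument "commands" is a list that holds one entry, the list of rows, each a list of 5 numbers: the opening, from 0 (shut) to 1 (fully open), then the shift along the tool's x, y, z in mm, then the turn about the tool's x in degrees. In form: [[[hand, x, y, z, twist], ...]]. A call has 1 to 8 rows; each row shifts and turns the pose as measured when the row begins, along the tool's axes as they then stand; what a row does not reach is not made up. A row lasts 1/12 s, in which the tool goes at most 41.7 mm and 7.16 degrees, less where a joint would pass 70% of its speed; a pose out of reach is approached as far as the arm can. A call with a gripper value outside its range is refused whole. The fingers move at their own pace and stop on an object; "force" is the grip in N (left out, the last holds). Time passes only in rows, so rows that do not move let the fingers close. It gives the time, the measured TCP pose, the force and the opening at its end, in the units of the state.
- robot.get_obs(): the state, without advancing time (a new reading comes with each control period).
- robot.camera(name): name is "scene" or "top" or "wrist"; returns the picture (384x512x3 uint8, red, green, blue); there is no depth.
- robot.camera_model(name): a dict with "fx", "fy", "cx", "cy" (pixels), "R" (3x3) and "t" (3): a world point X has camera coordinates R X + t. Camera axes: x right, y down, z forward; pixel columns grow to the right and rows downward; lengths in m; the calibration is good to about 2 mm. The wrist camera is an equidistant fisheye: a pixel r from the principal point sees the ray r / f radians off the axis. A picture is of the moment at which its call begins: read the wrist's pose just before it. camera_model takes no time and is no camera call; for the wrist camera it gives the pose at the moment of the call.
- robot.hand_in(): hands the job in, once; it reports no verdict.
The state is a dict: "time": time; "q": joint angles; "joint_velocities": joint speeds; "joint_torque": joint torques, N m; "position": TCP position; "tool_rot": TCP orientation; "ft_force": force on the tool from outside, world axes, zero at the start; "moment": the same for the moment, N m; "grip_width": finger opening in m.
Only numpy, scipy, OpenCV 4.12 (cv2) and the standard library are available. Lean on these libraries where they do the work, as an engineer would, in place of code of your own. Each camera call takes 0.05 s, during which the arm holds its last target. There are 200 camera calls.

## Working session

There is one attempt and no reset: what is moved stays moved. The work goes in short steps, Python scripts to look and compute and a tool call to move; the robot and the scene stay as the last step left them, time stands still between calls to the robot, and variables do not carry over. Pictures are saved under pics/ and viewed, on a budget of 10 in all, crops included, one or two more only if the job needs it, and the job is handed in when it is done.

Besides the shell and the picture viewer there is one more tool, called after ">>>" as name([rows], argument=value, ...), one row to a line, values as JSON. carry_out: Moves the arm, as the interface text tells. Its arguments: {"type":"object","properties":{"commands":{"type":"array"},"force":{"type":"number"}},"required":["commands"]}

```bash
mkdir -p pics; python3 - <<'E'
from rig import robot
import cv2,numpy as np
o=robot.get_obs()
for k in o: print(k,np.round(o[k],3))
for n in ("scene","top"):
    im=robot.camera(n); cv2.imwrite(f"pics/{n}0.png",im[:,:,::-1])
    m=robot.camera_model(n); print(n,m)
E
```

```text
time 0.0
q [-1.418  0.528  1.434  0.     1.181 -0.178]
joint_velocities [-0.001 -0.001 -0.002  0.     0.001 -0.   ]
joint_torque [ 1.0000e-03 -4.4004e+01 -1.7659e+01  6.3000e-02  5.8000e-02 -0.0000e+00]
position [ 0.204 -0.59   0.222]
tool_rot [ 0.697  0.118 -0.697  0.116]
ft_force [ 0.075  0.026 -0.773]
moment [-0.027 -0.009 -0.024]
grip_width 0.087
scene {'fx': 479.25473015842124, 'fy': 479.25473015842124, 'cx': 260.197154041713, 'cy': 186.2219512179099, 'R': array([[ 0.17997762,  0.98366329,  0.00381852],
       [ 0.81098627, -0.14618433, -0.56650809],
       [-0.556695  ,  0.10505554, -0.82404733]]), 't': array([-0.16699256, -0.44235003,  1.31775039])}
top {'fx': 452.5404495274221, 'fy': 452.5404495274221, 'cx': 246.02226172625217, 'cy': 185.4032678954192, 'R': array([[-1.20034910e-02, -9.99927324e-01, -1.12415638e-03],
       [-9.94267511e-01,  1.20549868e-02, -1.06239320e-01],
       [ 1.06245151e-01, -1.57530558e-04, -9.94339953e-01]]), 't': array([0.08122675, 0.63482366, 1.08432699])}
```

View pics/top0.png

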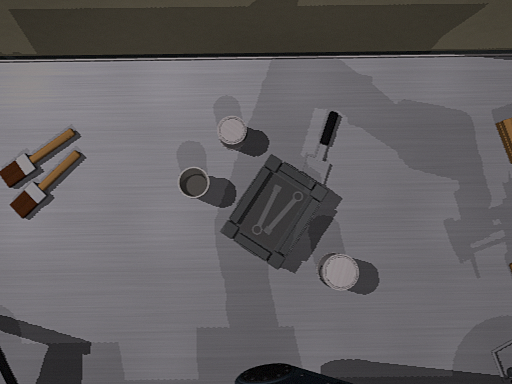

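View pics/scene0.png

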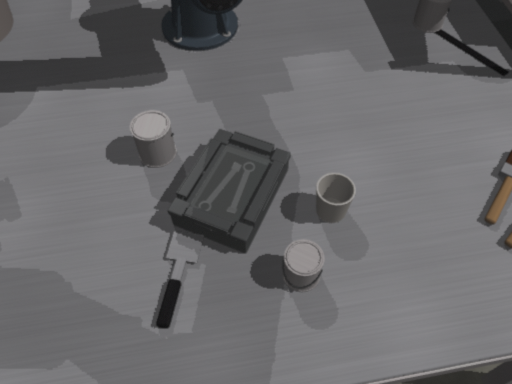

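```bash
python3 - <<'E'
import cv2,numpy as np
a=cv2.imread("pics/top0.png")[145:280,210:355]; b=cv2.imread("pics/scene0.png")[120:255,160:305]
f=lambda i:cv2.resize(np.clip(255*(i/255.)**.5,0,255).astype(np.uint8),None,fx=4,fy=4,interpolation=cv2.INTER_CUBIC)
c=f(a); d=f(b)
cv2.imwrite("pics/c_top.png",c);cv2.imwrite("pics/c_sc.png",d)
E
```

```text
(no output)
```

View pics/c_top.png

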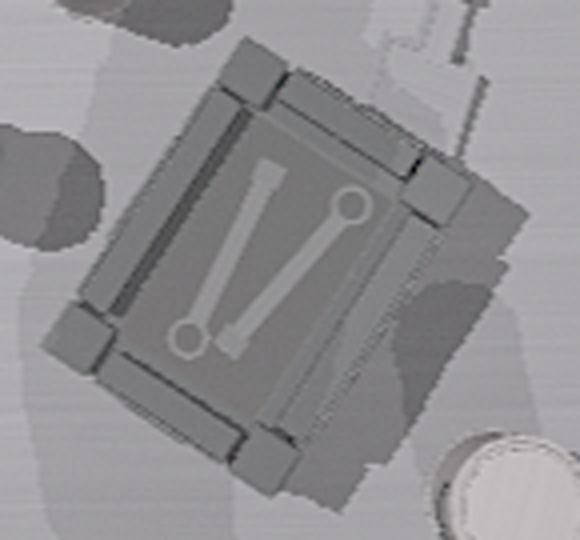

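View pics/c_sc.png

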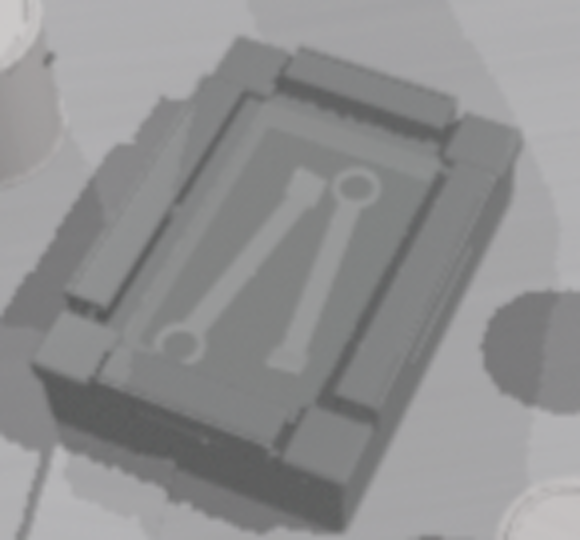

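The top crop shows the four corner pieces' outer corners at crop (248,37), (472,187), (272,497) and (42,345). In the scene crop the same corners are at (345,485), (33,365), (237,38) and (522,133). Next I triangulate them.

```bash
cat > h.py <<'E'
from rig import robot
import cv2,numpy as np
from scipy.spatial.transform import Rotation as Ro
def P(n):
    m=robot.camera_model(n);K=np.array([[m["fx"],0,m["cx"]],[0,m["fy"],m["cy"]],[0,0,1]])
    return K,np.array(m["R"]),np.array(m["t"])
def tri(a,b,n="top",k="scene"):
    M=[K@np.c_[R,t] for K,R,t in (P(n),P(k))]
    X=cv2.triangulatePoints(M[0],M[1],np.array(a,float).T,np.array(b,float).T);return (X[:3]/X[3]).T
def onplane(uv,z,n="top"):
    K,R,t=P(n);o=-R.T@t
    d=(R.T@np.linalg.inv(K)@np.c_[np.array(uv,float),np.ones(len(uv))].T).T
    return o+d*((z-o[2])/d[:,2])[:,None]
def un(c,x0,y0): return (np.array(c,float)+.5)/4-.5+[x0,y0]
E
python3 - <<'E'
from h import *
a=un([(248,37),(472,187),(272,497),(42,345)],210,145)
b=un([(345,485),(33,365),(237,38),(522,133)],160,120)
X=tri(a,b);print(X.round(4))
Z=onplane(a,.06);print(Z.round(4));S=onplane(b,.06,"scene");print(S.round(4))
for Q in(Z,S):print(np.linalg.norm(Q-np.roll(Q,-1,0),axis=1).round(4))
M=(Z+S)/2;c=M.mean(0);ux=M[0]+M[1]-M[2]-M[3];ux/=np.linalg.norm(ux);uy=M[0]+M[3]-M[1]-M[2];uy/=np.linalg.norm(uy)
print(c,ux,uy,np.degrees([np.arctan2(ux[1],ux[0]),np.arctan2(uy[1],uy[0])]))
# tins
print(onplane([(341,272)],.095),onplane([(232,130)],.075),onplane([(194,182)],.08))
o=robot.get_obs();print(Ro.from_quat(o["tool_rot"]).as_matrix().round(3))
E
```

```text
[[ 7.102e-01  1.160e-02  5.630e-02]
 [ 6.170e-01 -1.239e-01  5.090e-02]
 [ 4.331e-01  4.000e-04  5.580e-02]
 [ 5.245e-01  1.368e-01  5.680e-02]]
[[ 0.7093  0.0104  0.06  ]
 [ 0.6161 -0.1228  0.06  ]
 [ 0.4335  0.0012  0.06  ]
 [ 0.5245  0.1367  0.06  ]]
[[ 7.124e-01  1.270e-02  6.000e-02]
 [ 6.229e-01 -1.224e-01  6.000e-02]
 [ 4.367e-01 -2.000e-04  6.000e-02]
 [ 5.270e-01  1.359e-01  6.000e-02]]
[0.1626 0.2208 0.1633 0.2238]
[0.162  0.2227 0.1633 0.2226]
[0.57280452 0.00642791 0.06      ] [ 8.30483152e-01 -5.57043746e-01 -1.24760873e-16] [ 5.58981943e-01  8.29179828e-01 -1.70493625e-16] [-33.85159862  56.01457849]
[[ 0.42736701 -0.14130411  0.095     ]] [[0.76610639 0.10576355 0.075     ]] [[0.64043586 0.19678758 0.08      ]]
[[-0.     0.326 -0.945]
 [ 0.002 -0.945 -0.326]
 [-1.    -0.002 -0.   ]]
```

```bash
cat >> h.py <<'E'
c=np.array([.5728,.0064]);ux=np.array([.8295,-.5580]);uy=np.array([.5580,.8295])
T={"sa":c+.07*uy,"sb":c-.07*uy,"ea":c+.1*ux,"eb":c-.1*ux}
def go(xyz):
    o=robot.get_obs();R=Ro.from_quat(o["tool_rot"]).as_matrix()
    y=np.degrees(np.arctan2(R[1,1],R[0,1]))
    print("t",o["time"],"pos",np.round(o["position"],4),"down",R[:,0].round(3),"yaw",y.round(1),"F",np.round(o["ft_force"],1),"w",o["grip_width"],"shift mm",(1000*R.T@(np.array(xyz)-o["position"])).round(1))
E
python3 - <<'E'
from h import *
print({k:v.round(4) for k,v in T.items()})
# section top quads seen from above (raised, z=.068)
q={"sa":[(222,88),(250,108),(112,315),(80,300)],"ea":[(296,70),(422,150),(408,175),(275,100)],"eb":[(118,352),(244,435),(232,462),(97,375)]}
for k,v in q.items(): print(k,onplane(un(v,210,145),.068).mean(0).round(4))
q={"eb":[(300,48),(456,97),(445,127),(288,78)],"sb":[(215,85),(240,95),(105,307),(68,295)],"sa":[(448,170),(495,180),(378,412),(338,398)]}
for k,v in q.items(): print(k,onplane(un(v,160,120),.068,"scene").mean(0).round(4))
E
```

```text
{'sa': array([0.6119, 0.0645]), 'sb': array([ 0.5337, -0.0517]), 'ea': array([ 0.6557, -0.0494]), 'eb': array([0.4898, 0.0622])}
sa [0.6085 0.0614 0.068 ]
ea [ 0.6544 -0.0494  0.068 ]
eb [0.4878 0.0594 0.068 ]
eb [0.4896 0.0637 0.068 ]
sb [ 0.5374 -0.0519  0.068 ]
sa [0.6157 0.0641 0.068 ]
```

>>> carry_out([
  [[0, 0, 0, 0, -6.2], [0, 0, 0, 0, -6.2], [0, 0, 0, 0, -6.2], [0, 0, 0, 0, -6.2], [0, 0, 0, 0, -6.2], [0, 0, 0, 0, -6.2], [0, 0, 0, 0, 0]],
])

```text
time: 0.68
position: [0.203, -0.5872, 0.2174]
tool_rot: [0.62, 0.347, -0.617, 0.339]
ft_force: [-0.2, 0.3, -0.7]
grip_width: 0.0481
```

```bash
python3 -c "
from h import *
go([*T['sb'],.15])"
```

```text
t 0.6833 pos [ 0.203  -0.5872  0.2174] down [-0.002  0.011 -1.   ] yaw -32.0 F [-0.2  0.3 -0.7] w 0.04806657834409915 shift mm [  72.8   -2.8 -628.8]
```

>>> carry_out([
  [[0, 0, 0, -40, 1], [0, 0, 0, -40, 1], [0, 0, 0, -40, 0], [0, 0, 0, -40, 0], [0, 0, 0, -40, 0], [0, 0, 0, -40, 0], [0, 0, 0, -40, 0], [0, 0, 0, -40, 0]],
])

```text
time: 1.35
position: [0.3849, -0.3222, 0.2159]
tool_rot: [0.631, 0.321, -0.631, 0.316]
ft_force: [0.9, 0.4, -0.2]
grip_width: 0.0015
```

```bash
python3 -c "
from h import *
go([*T['sb'],.15])"
```

```text
t 1.35 pos [ 0.3849 -0.3222  0.2159] down [-0.003  0.007 -1.   ] yaw -36.5 F [ 0.9  0.4 -0.2] w 0.0014943612496465088 shift mm [  67.2  -40.7 -305.8]
```

>>> carry_out([
  [[0, 0, -5, -40, -1], [0, 0, -5, -40, -1], [0, 0, -5, -40, 0], [0, 0, -5, -40, 0], [0, 0, -5, -40, 0], [0, 0, -5, -40, 0], [0, 0, -5, -30, 0], [0, 0, 0, 0, 0]],
])

```text
time: 2.02
position: [0.5182, -0.0663, 0.2168]
tool_rot: [0.63, 0.326, -0.628, 0.321]
ft_force: [0.2, -0.4, 0.0]
grip_width: 0.0006
```

```bash
python3 -c "
from h import *
go([*T['sb'],.12])"
```

```text
t 2.0167 pos [ 0.5182 -0.0663  0.2168] down [-0.001  0.009 -1.   ] yaw -35.6 F [ 0.2 -0.4  0. ] w 0.0005720477965856509 shift mm [ 97.    4.7 -20.3]
```

>>> carry_out([
  [[0, 30, 3, -10, -0.8], [0, 30, 2, -10, -0.8], [0, 30, 0, -2, 0], [0, 20, 0, 0, 0], [0, 0, 0, 0, 0]],
])

```text
time: 2.43
position: [0.5393, -0.0483, 0.1055]
tool_rot: [0.628, 0.331, -0.622, 0.331]
ft_force: [-1.0, 0.6, 0.4]
grip_width: 0.0006
```

```bash
python3 - <<'E'
from h import *
go([*T['sb'],.068])
f=lambda i:cv2.resize(np.clip(255*(i/255.)**.5,0,255).astype(np.uint8),None,fx=4,fy=4,interpolation=cv2.INTER_CUBIC)
w=robot.camera("wrist")[:,:,::-1]; s=robot.camera("scene")[120:255,160:305,::-1]
cv2.imwrite("pics/chk.png",np.hstack([cv2.resize(f(s),(400,372)),cv2.resize(np.clip(255*(w/255.)**.6,0,255).astype(np.uint8),(400,300)) if 0 else cv2.copyMakeBorder(cv2.resize(np.clip(255*(w/255.)**.6,0,255).astype(np.uint8),(400,300)),0,72,0,0,0)]))
E
```

```text
t 2.4333 pos [ 0.5393 -0.0483  0.1055] down [ 0.008  0.005 -1.   ] yaw -34.2 F [-1.   0.6  0.4] w 0.0006223135186219343 shift mm [37.4 -2.9  6.3]
```

View pics/chk.png

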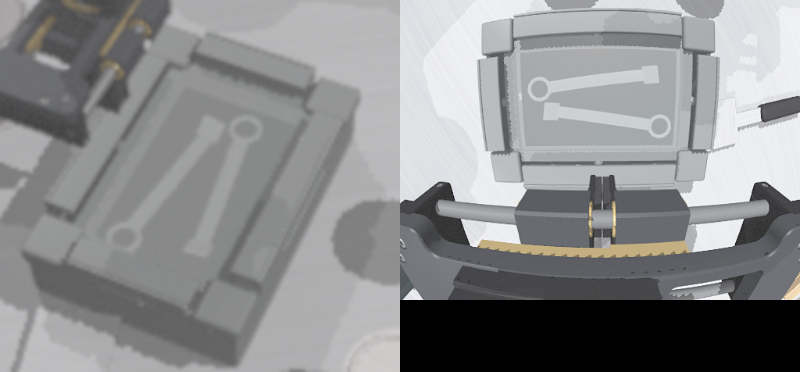

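The wrist view shows the closed fingertips (602,180) above the middle of the near long section, which spans columns 522–677 at row about 175. I correct by 6 mm and press.

>>> carry_out([
  [[0, 12, -3, 6, 0], [0, 10, 0, 0, 0], [0, 8, 0, 0, 0], [0, 5, 0, 0, 0], [0, 5, 0, 0, 0], [0, 4, 0, 0, 0]],
])

```text
time: 3.03
position: [0.5423, -0.056, 0.0697]
tool_rot: [0.635, 0.324, -0.617, 0.334]
ft_force: [-0.1, -0.8, 0.4]
grip_width: 0.0007
```

```bash
python3 -c "
from h import *
go([*T['sb'],.059])"
```

```text
t 3.0333 pos [ 0.5423 -0.056   0.0697] down [ 0.029 -0.002 -1.   ] yaw -34.6 F [-0.1 -0.8  0.4] w 0.000662055327080635 shift mm [10.4 -9.7  1.4]
```

>>> carry_out([
  [[0, 4, -4, 1, 0], [0, 4, 0, 0, 0], [0, 4, 0, 0, 0], [0, 4, 0, 0, 0]],
])

```text
time: 3.37
position: [0.5437, -0.0564, 0.0596]
tool_rot: [0.637, 0.321, -0.614, 0.338]
ft_force: [-14.1, 2.4, 64.7]
grip_width: 0.0007
```

```bash
python3 -c "
from h import *
go([*T['sb'],.059])"
```

```text
t 3.3667 pos [ 0.5437 -0.0564  0.0596] down [ 0.04  -0.006 -0.999] yaw -34.5 F [-14.1   2.4  64.7] w 0.0007111055162594019 shift mm [  0.2 -10.9   1.8]
```

Bottomed at z = 0.0596, level with the corners, so that section is shut. I lift and go to the other long side.

>>> carry_out([
  [[0, -10, 0, 0, 0], [0, -15, 0, 0, 0], [0, -20, 0, 0, 0], [0, -10, 0, 0, 0]],
])

```text
time: 3.7
position: [0.5402, -0.0552, 0.1169]
tool_rot: [0.637, 0.321, -0.615, 0.337]
ft_force: [0.0, -0.7, 0.2]
grip_width: 0.0005
```

```bash
python3 -c "
from h import *
go([*T['sa'],.10])"
```

```text
t 3.7 pos [ 0.5402 -0.0552  0.1169] down [ 0.038 -0.006 -0.999] yaw -34.5 F [ 0.  -0.7  0.2] w 0.0005183204747157249 shift mm [  19.    -9.3 -138.9]
```

>>> carry_out([
  [[0, 0, -5, -35, 0], [0, 0, -4, -35, 0], [0, 3, 0, -35, 0], [0, 3, 0, -25, 0], [0, 0, 0, -5, 0], [0, 0, 0, 0, 0]],
])

```text
time: 4.2
position: [0.6132, 0.0641, 0.1147]
tool_rot: [0.639, 0.319, -0.614, 0.337]
ft_force: [-0.6, -0.3, 0.3]
grip_width: 0.0004
```

```bash
python3 -c "
from h import *
go([*T['sa'],.068])"
```

```text
t 4.2 pos [0.6132 0.0641 0.1147] down [ 0.043 -0.007 -0.999] yaw -34.8 F [-0.6 -0.3  0.3] w 0.0004426441862548824 shift mm [46.6 -3.1  1.3]
```

>>> carry_out([
  [[0, 15, -2, 1, 0], [0, 15, -1, 0, 0], [0, 8, 0, 0, 0], [0, 5, 0, 0, 0], [0, 4, 0, 0, 0], [0, 4, 0, 0, 0], [0, 4, 0, 0, 0]],
])

```text
time: 4.78
position: [0.6102, 0.0617, 0.06]
tool_rot: [0.639, 0.318, -0.615, 0.335]
ft_force: [-9.3, 2.8, 40.6]
grip_width: 0.0003
```

```bash
python3 -c "
from h import *
go([*T['sa'],.059])"
```

```text
t 4.7833 pos [0.6102 0.0617 0.06  ] down [ 0.041 -0.006 -0.999] yaw -35.0 F [-9.3  2.8 40.6] w 0.0003485290490413313 shift mm [ 1.  -0.3 -3.2]
```

>>> carry_out([
  [[0, -10, 0, 0, 0], [0, -20, 0, 0, 0], [0, -30, 0, 0, 0], [0, -30, 0, 0, 0], [0, -20, 0, 0, 0]],
])

```text
time: 5.2
position: [0.6016, 0.0593, 0.1695]
tool_rot: [0.635, 0.319, -0.619, 0.333]
ft_force: [-0.1, -1.0, 0.1]
grip_width: 0.0005
```

```bash
cat >> h.py <<'E'
def look(name):
    g=lambda i:np.clip(255*(i/255.)**.5,0,255).astype(np.uint8)
    s=robot.camera("scene")[120:255,160:305,::-1];t=robot.camera("top")[145:280,210:355,::-1]
    cv2.imwrite(name,cv2.resize(np.hstack([g(s),g(t)]),(800,372),interpolation=cv2.INTER_CUBIC))
E
python3 -c "
from h import *
go([*T['ea'],.12]);look('pics/mid.png')"
```

```text
t 5.2 pos [0.6016 0.0593 0.1695] down [ 0.029 -0.007 -1.   ] yaw -35.1 F [-0.1 -1.   0.1] w 0.0005109409597971622 shift mm [ 51.9 105.4  58.4]
```

View pics/mid.png

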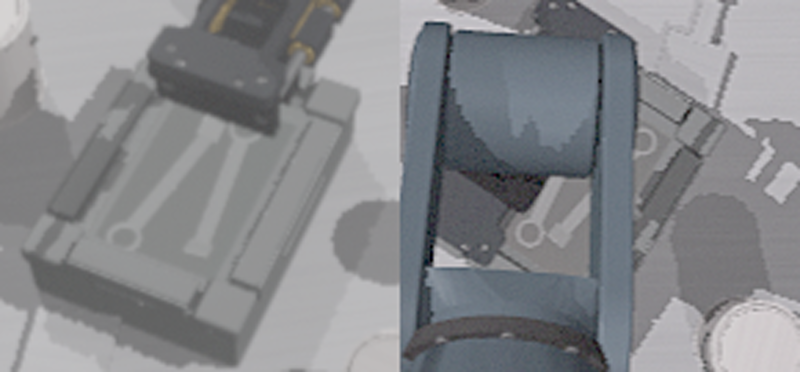

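Scene: the section ends are partly hidden or in shadow here, so I check again from over the first end before pressing it.

>>> carry_out([
  [[0, 0, 25, 15, 0], [0, 0, 30, 15, 0], [0, 0, 25, 15, 0], [0, 0, 15, 10, 0], [0, 0, 8, 3, 0], [0, 0, 0, 0, 0]],
])

```text
time: 5.8
position: [0.6531, -0.0522, 0.1711]
tool_rot: [0.636, 0.319, -0.619, 0.334]
ft_force: [1.3, -0.5, -0.5]
grip_width: 0.0002
```

```bash
python3 - <<'E'
from h import *
go([*T['ea'],.068])
g=lambda i:np.clip(255*(i/255.)**.5,0,255).astype(np.uint8)
s=g(robot.camera("scene")[120:255,160:305,::-1]);w=robot.camera("wrist")[:,:,::-1]
cv2.imwrite("pics/mid2.png",np.hstack([cv2.resize(s,(400,372),interpolation=cv2.INTER_CUBIC),cv2.resize(g(w)[0:260,90:370],(400,372))]))
E
```

```text
t 5.8 pos [ 0.6531 -0.0522  0.1711] down [ 0.031 -0.008 -0.999] yaw -35.0 F [ 1.3 -0.5 -0.5] w 0.0002086320097802092 shift mm [103.1  -2.5  -2.6]
```

View pics/mid2.png

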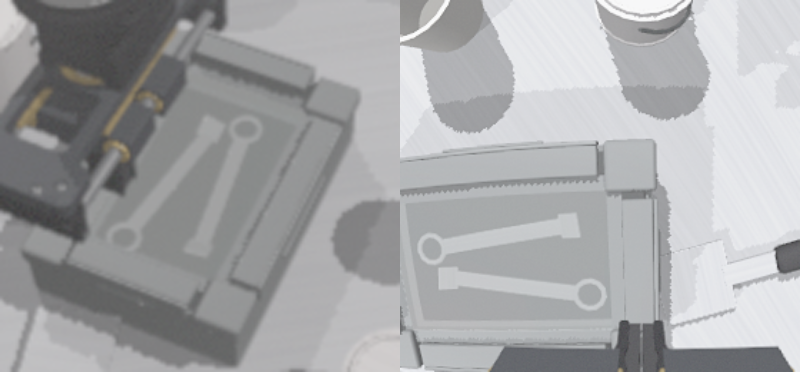

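```bash
python3 - <<'E'
from h import *
a=cv2.imread("pics/scene0.png",0);b=robot.camera("scene")[:,:,::-1];cv2.imwrite("pics/scene1.png",b);b=cv2.cvtColor(b,cv2.COLOR_BGR2GRAY)
K,R,t=P("scene");pr=lambda x:(lambda v:(v/v[2])[:2])(K@(R@np.array(x)+t))
print("8mm drop px",pr([*T['sa'],.06])-pr([*T['sa'],.068]))
def sh(n,cx,cy,h=7):
    A=cv2.resize(a[cy-h-6:cy+h+6,cx-h-6:cx+h+6],None,fx=8,fy=8,interpolation=cv2.INTER_CUBIC);B=cv2.resize(b[cy-h:cy+h,cx-h:cx+h],None,fx=8,fy=8,interpolation=cv2.INTER_CUBIC)
    r=cv2.matchTemplate(A,B,cv2.TM_CCOEFF_NORMED);_,m,_,p=cv2.minMaxLoc(r);print(n,"moved px",(48-p[0])/8,(48-p[1])/8,round(m,3))
sh("eb end",273,148);sh("corner 0",246,243);sh("sa near end",248,218,6);sh("opener",231,165);sh("sa far end",278,165)
G=lambda i:cv2.resize(np.clip(255*(i/255.)**.5,0,255).astype(np.uint8)[180:250,205:270],None,fx=6,fy=6,interpolation=cv2.INTER_CUBIC)
cv2.imwrite("pics/cmp.png",np.hstack([G(a),G(b)]))
E
```

```text
8mm drop px [-0.0404456   2.30280133]
eb end moved px 0.0 0.0 0.996
corner 0 moved px 0.125 0.125 0.991
sa near end moved px 1.125 1.875 0.851
opener moved px 0.0 0.0 0.998
sa far end moved px 0.25 0.75 0.569
```

View pics/cmp.png

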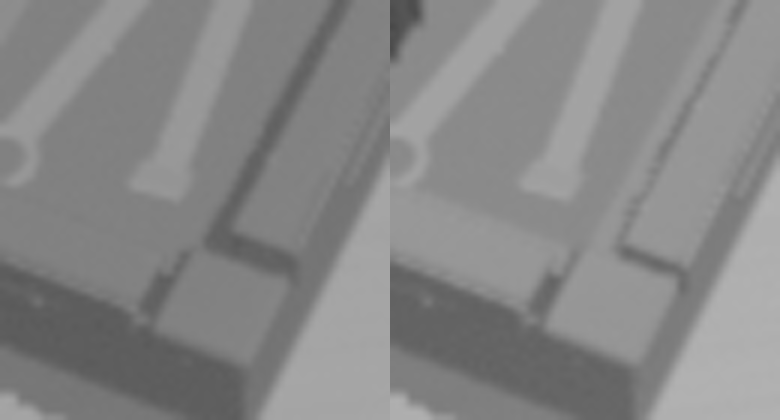

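The before/after crop shows side_a's raised wall gone: its end moved about 1.9 px, against 2.3 px expected for 8 mm, and the tray has not moved. side_b bottomed at the same height. Now the first end.

>>> carry_out([
  [[0, 30, -1, -2, 0], [0, 30, -1, 0, 0], [0, 20, 0, 0, 0], [0, 8, 0, 0, 0], [0, 0, 0, 0, 0]],
])

```text
time: 6.37
position: [0.6522, -0.0393, 0.0822]
tool_rot: [0.634, 0.323, -0.617, 0.336]
ft_force: [-0.3, 0.2, -0.3]
grip_width: 0.0006
```

```bash
python3 -c "
from h import *
go([*T['ea'],.059])"
```

```text
t 6.3667 pos [ 0.6522 -0.0393  0.0822] down [ 0.03  -0.005 -1.   ] yaw -34.4 F [-0.3  0.2 -0.3] w 0.0005919699627595158 shift mm [23.3  8.   6.6]
```

Drifted about 10 mm, so I correct that first.

>>> carry_out([
  [[0, 0, 8, 6, 0], [0, 0, 0, 0, 0]],
])

```text
time: 6.53
position: [0.6551, -0.0473, 0.0828]
tool_rot: [0.633, 0.324, -0.617, 0.337]
ft_force: [1.1, -1.1, 0.2]
grip_width: 0.0003
```

```bash
python3 -c "
from h import *
go([*T['ea'],.059])"
```

```text
t 6.5333 pos [ 0.6551 -0.0473  0.0828] down [ 0.029 -0.004 -1.   ] yaw -34.3 F [ 1.1 -1.1  0.2] w 0.00026838920995263943 shift mm [23.8  1.1  1.7]
```

>>> carry_out([
  [[0, 8, 1, 2, 0], [0, 5, 0, 0, 0], [0, 4, 0, 0, 0], [0, 4, 0, 0, 0], [0, 4, 0, 0, 0], [0, 4, 0, 0, 0]],
])

```text
time: 7.03
position: [0.6594, -0.051, 0.0601]
tool_rot: [0.636, 0.322, -0.614, 0.339]
ft_force: [-9.3, 2.7, 34.7]
grip_width: 0.0005
```

```bash
python3 -c "
from h import *
go([*T['ea'],.059])"
```

```text
t 7.0333 pos [ 0.6594 -0.051   0.0601] down [ 0.039 -0.006 -0.999] yaw -34.3 F [-9.3  2.7 34.7] w 0.0004606665970520383 shift mm [ 0.9 -3.9  0.7]
```

Bottomed at 0.060. I lift and go to the last end.

>>> carry_out([
  [[0, -10, 0, 0, 0], [0, -15, 0, 0, 0], [0, -15, 0, 0, 0], [0, 0, -35, 0, 0], [0, 0, -40, 0, 0], [0, 0, -40, 0, 0], [0, 0, -40, 0, 0], [0, 0, -25, 0, 0]],
])

```text
time: 7.7
position: [0.5158, 0.0474, 0.0953]
tool_rot: [0.643, 0.314, -0.609, 0.341]
ft_force: [-1.6, 0.9, -1.4]
grip_width: -0.0
```

```bash
python3 -c "
from h import *
go([*T['eb'],.085])"
```

```text
t 7.7 pos [0.5158 0.0474 0.0953] down [ 0.061 -0.012 -0.998] yaw -34.8 F [-1.6  0.9 -1.4] w -4.5554628073951305e-05 shift mm [  8.5 -30.3   2.9]
```

>>> carry_out([
  [[0, 0, -20, 2, 0], [0, 0, -10, 1, 0], [0, 0, 0, 0, 0]],
])

```text
time: 7.95
position: [0.4814, 0.0657, 0.0933]
tool_rot: [0.641, 0.316, -0.61, 0.341]
ft_force: [0.8, -0.4, -0.0]
grip_width: 0.0005
```

```bash
python3 -c "
from h import *
go([*T['eb'],.068])"
```

```text
t 7.95 pos [0.4814 0.0657 0.0933] down [ 0.055 -0.011 -0.998] yaw -34.6 F [ 0.8 -0.4 -0. ] w 0.0005231877130264083 shift mm [25.8  7.6 -1.3]
```

>>> carry_out([
  [[0, 5, 7, -1, 0], [0, 10, 0, 0, 0], [0, 5, 0, 0, 0], [0, 0, 0, 0, 0]],
])

```text
time: 8.28
position: [0.497, 0.0599, 0.0727]
tool_rot: [0.644, 0.314, -0.607, 0.343]
ft_force: [0.4, -0.4, -0.9]
grip_width: 0.0001
```

```bash
python3 -c "
from h import *
go([*T['eb'],.059])"
```

```text
t 8.2833 pos [0.497  0.0599 0.0727] down [ 0.065 -0.012 -0.998] yaw -34.7 F [ 0.4 -0.4 -0.9] w 0.00010509691762397404 shift mm [13.2 -8.   2.5]
```

>>> carry_out([
  [[0, 0, -6, 2, 0], [0, 5, 0, 0, 0], [0, 4, 0, 0, 0], [0, 4, 0, 0, 0], [0, 4, 0, 0, 0]],
])

```text
time: 8.7
position: [0.4923, 0.0604, 0.0597]
tool_rot: [0.645, 0.313, -0.608, 0.342]
ft_force: [-13.9, 1.4, 72.6]
grip_width: 0.0004
```

```bash
python3 -c "
from h import *
go([*T['eb'],.059])"
```

```text
t 8.7 pos [0.4923 0.0604 0.0597] down [ 0.065 -0.012 -0.998] yaw -34.8 F [-13.9   1.4  72.6] w 0.00043244441755050766 shift mm [ 0.5 -3.1 -0. ]
```

>>> carry_out([
  [[0, -10, 0, 0, 0], [0, -20, 0, 0, 0], [0, -35, 0, 0, 0], [0, -35, 0, 0, 0], [0, -35, 0, 0, 0], [0, -30, 0, 10, 0], [0, 0, 0, 40, 0], [0, 0, 0, 40, 0]],
])

```text
time: 9.37
position: [0.4362, -0.0112, 0.2326]
tool_rot: [0.648, 0.312, -0.601, 0.349]
ft_force: [0.1, -0.7, -1.0]
grip_width: 0.0003
```

>>> carry_out([
  [[0, 0, 20, 35, 0], [0, 0, 20, 35, 0], [0, 0, 20, 35, 0], [0, 0, 10, 40, 0], [0, 0, 0, 40, 0], [0, 0, 0, 40, 0], [0, 0, 0, 40, 0], [0, 0, 0, 0, 0]],
])

```text
time: 10.03
position: [0.34, -0.2868, 0.2314]
tool_rot: [0.648, 0.306, -0.601, 0.355]
ft_force: [0.9, 0.3, 0.1]
grip_width: 0.0002
```

```bash
python3 - <<'E'
from h import *
go([.2,-.5,.25]);look('pics/end.png')
a=cv2.imread("pics/scene0.png",0);b=cv2.cvtColor(robot.camera("scene"),cv2.COLOR_RGB2GRAY)
for n,x,y in(("tin_a",152,125),("tin_b",303,258),("cup",335,190),("scraper",170,300),("opener",231,165)):
    A=a[y-30:y+30,x-30:x+30];r=cv2.matchTemplate(A,b[y-22:y+22,x-22:x+22],cv2.TM_CCOEFF_NORMED);_,m,_,p=cv2.minMaxLoc(r);print(n,8-p[0],8-p[1],round(m,3))
E
```

```text
t 10.0333 pos [ 0.34   -0.2868  0.2314] down [ 0.092 -0.03  -0.995] yaw -34.3 F [0.9 0.3 0.1] w 0.0002454002398658186 shift mm [-24.9   6.4 254.5]
tin_a 0 0 1.0
tin_b 0 0 0.933
cup 0 0 0.98
scraper 0 0 0.988
opener 0 0 0.786
```

View pics/end.png

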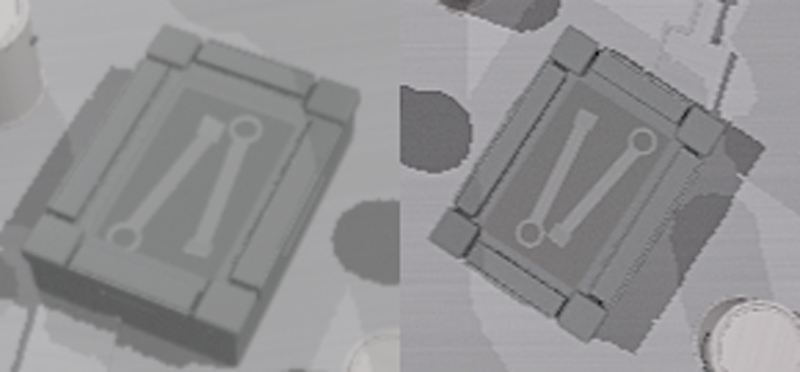

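All four sections look level with the corner pieces, the dark raised walls are gone, and the tray and its neighbours have not moved.

```bash
python3 -c "
from rig import robot
print(robot.hand_in())"
```

```text
the job is handed in; nothing more can be done
None
```

I pressed all four rim sections shut with the closed fingertips: side_b, side_a, end_a, then end_b. I then moved the hand clear and handed the job in at about 10 s; hand_in gives no verdict.

- **Sections shut:** each one bottomed with the fingertips at z = 0.0596–0.0601 m, level with the 60 mm corners. Wrist force was 35–73 N, against the 120 N limit. In the final pictures all four look level with the corners.
- **side_a check:** midway, image matching gave about a 1.9 px drop at one end, where 2.3 px was expected. At the other end the match was too weak (0.57) to use. I did not measure side_b this way and relied on its bottoming height until the last picture.
- **Nothing else moved:** tins, cup, scraper and tray all showed 0 px shift. The final match on the tray was weaker (0.79), probably because the shadows had changed.
- **What disagreed:** triangulated corner heights were 51–57 mm where 60 mm is given, and the two cameras differed by up to 7 mm in position. The tool drifted by up to 11 mm along the sections and had tilted by about 0.1 rad at the end. I corrected most of the position drift, but side_b was pressed about 11 mm off its centre.

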